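# Clamp the bottle in the cleaning caddy

## Robot

A 6-joint arm with a two-finger parallel gripper is mounted at the origin on the work surface. World frame = base frame: x ahead of the robot, y to its left, z up, the work surface at z = 0. Lengths are in m, angles in rad, forces in N, time in s.
With the tool pointing down it reaches from about 0.35 to 0.925 m from the base axis. Payload 6.4 kg.
Tool frame: the origin (TCP) lies at the very end of the fingers, on their centre line; the grasp point (between the pads) lies 19 mm behind it (tcp_to_grasp is the distance from the TCP to the grasp point, in m); z points along the fingers, y is the direction in which the jaws open and shut (so a half turn about z gives the same grasp; the last joint's range is limited). The gripper opens to 85 mm and grips with 20 to 120 N. Pads are 22 mm wide; open, the fingers measure 114 mm over their backs; the gripper's body (76 mm by 85 mm) begins 54 mm behind the grasp point. The pads swing forward as they close: fully open they stand 13 mm farther back than shut.
Start: joints at [-1.387, 0.245, 1.558, -0, 1.339, -0.174], TCP at [0.228, -0.609, 0.231] pointing down, gripper open.
Joint ranges: [-3.13, 3.13], [-1.02, 2.26], [0.13, 2.54], [-0.95, 4.09], [0.21, 2.88], [-2.74, 2.74]. Speed limits (rad/s): [2.57, 2.57, 3.14, 3.14, 3.14, 3.14].

## Interface

Orientations are given as a rotation vector (axis times angle).
In Python, from station import * gives the robot as it stands.
- The arm moves only by the shell command python3 -m crank 'ROWS' [OPENING] [FORCE]. ROWS is JSON, a list of rows, each an object of numbers: "x", "y", "z": the shift along the tool's x, y, z scaled (see below); "spin": the turn about the tool's z scaled (see below). In form: [{"x": .., "y": .., "z": .., "spin": ..}, ...]. A call has exactly 8 rows; each row shifts and turns the commanded pose from where the row before left it, along the tool's axes as they then stand; what a row does not reach is not made up. The controller multiplies each number of a shift by 1000 mm and each number of a turn by 60 degrees. A row lasts 1/8 s, in which the tool goes at most 62.5 mm and 10.7 degrees, less where a joint would pass 70% of its speed; a pose out of reach is approached as far as the arm can. A call with a number of a shift or a turn outside -1 to 1 is refused whole. A call with a gripper value outside its range is refused whole. OPENING is the opening, from 0 (shut) to 1 (fully open), set as the call begins (- or left out, the last holds). The fingers move at their own pace and stop on an object; FORCE is the grip in N (left out, the last holds). Time passes only in rows, so rows that do not move let the fingers close, or fill a call up. It gives the time, the measured TCP pose, the force and the opening at its end, in the units of the state.
- read_state(): the state, without advancing time (a new reading comes with each control period).
- read_camera(name): name is "scene" or "top" or "wrist"; returns a dict with "pixels" (420x560x3 uint8, red, green, blue), "K" (3x3 intrinsics, pixels), "view" (4x4, takes a point from world to camera coordinates). Camera axes: x right, y down, z forward; pixel columns grow to the right and rows downward; lengths in m; the calibration is good to about 2 mm. The wrist camera is an equidistant fisheye: a pixel r from the principal point sees the ray r / f radians off the axis. A picture is of the moment at which its call begins. There is no depth.
- sign_off(): hands the job in, once; it reports no verdict.
The state is a dict: "time_s": time; "q": joint angles; "dq": joint speeds; "joint_torque": joint torques, N m; "position": TCP position; "eef_rot": TCP orientation; "wrist_force": force on the tool from outside, world axes, zero at the start; "torque": the same for the moment, N m; "opening": opening from 0.0 (shut) to 1.0 (fully open).
Only numpy, scipy, OpenCV 4.12 (cv2) and the standard library are available. Lean on these libraries where they do the work, as an engineer would, in place of code of your own. Each camera call takes 0.05 s, during which the arm holds its last target. There are 200 camera calls.

## Task

Secure the stoppered glass bottle in the opened caddy for carrying: with the fingers, push the raised clamp strap over the bottle until it is fully closed, and only then push the cam lever over and fully down on top of the strap. Both are pushed, and nothing is to be picked up: leave the bottle lying in its cradle and do not disturb the other things on the shelf or in the caddy.

Things in the scene. Friction and masses are not known exactly. Their poses are not given: they have to be found in the camera images.
- caddy: Grey plastic caddy, fixed to the shelf, opened flat like a book. Origin: on the shelf surface (underside), under the middle of the clamp. x is along the bottle, z up; the strap's hinge is on the +y side, the lever's on the -y side. Both trays run from x = -140 to +80 mm and have 30 mm high walls and a 5 mm floor: the clamp tray from y = -115 to +115 mm, the tool tray (brush and scraper) from y = +120 to +260 mm.
- strap_hinge (a point): Hinge axis of the clamp strap, on the caddy at (0, 60, 92) mm in the caddy's frame, between two black posts 43 mm wide overall (along x) and 102 mm high. The axis is along the caddy's x; the point's axes are the caddy's.
- strap (a joint): Angle of the clamp strap, rad: 0 = closed, lying level over the bottle from its hinge towards the caddy's -y; it grows as the strap rises: 1.57 upright, 2.0 is the limit, leaning outward to +y. Starts between 1.6 and 1.95. Stops of its own at 0. Stiff hinge (0.12 N m): stays where it is left, about 1.5 N at 80 mm moves it.
- strap_tip (a point): Free end of the strap, 130 mm from its hinge, mid thickness. The strap is a flat aluminium bar 24 mm wide and 4 mm thick, with a 30 mm long, 9 mm thick black rubber pad on the bottle side, centred 60 mm from the hinge. Closed, its top face is 94 mm above the shelf and its pad clears the bottle by 2 mm.
- lever_hinge (a point): Hinge axis of the cam lever, on the caddy at (0, -78, 99) mm in the caddy's frame, between two black posts 43 mm wide overall (along x) and 109 mm high. The axis is along the caddy's x; the point's axes are the caddy's.
- lever (a joint): Angle of the cam lever, rad: 0 = fully down, lying level above the strap from its hinge towards the caddy's +y; it grows as the lever rises: 1.57 upright, 2.1 is the limit, leaning outward to -y. Starts between 1.75 and 2.05. Stops of its own at 0. Stiff hinge (0.16 N m): stays where it is left, about 3 N at 55 mm moves it.
- lever_tip (a point): Free end of the cam lever, 70 mm from its hinge, mid thickness. The lever is a steel bar 18 mm wide and 6 mm thick with a 24 mm wide rolled end; down, its top face is 102 mm above the shelf (rolled end 105 mm).
- bottle: Stoppered clear glass bottle, 0.4 kg, loose, lying along the caddy's x in its cradle, stopper towards -x. Body 72 mm in diameter, 112 mm long; 180 mm overall with the cork. Origin on its axis, about under the strap, 43 mm above the shelf; its top is 79 mm above the shelf.
- brush: Grout brush, 140 x 35 x 14 mm, lying loose in one of the two lanes of the caddy's tool tray. Origin: underside of its handle. Leave alone.
- scraper: Steel scraper with black handle, 140 x 45 x 18 mm, lying loose in the other lane of the tool tray. Origin: underside. Leave alone.
- tin: Small white jar with steel lid, 34 mm in diameter, 45 mm high, standing loose in the clamp tray beside the bottle, between the lever's posts and the tray's -x end. Origin: centre of its underside. Leave alone.
- dustpan: Black dustpan, 0.28 m long with its handle, 0.2 m wide, 45 mm high, loose on the shelf to the robot's right. Origin: underside of the pan. Leave alone.
- cleaner: White plastic bottle, 68 mm in diameter, 190 mm high, standing at the robot's left. Origin: centre of its underside. Leave alone.
- jar: Glass jar, 72 mm in diameter, 100 mm high, standing at the robot's left. Origin: centre of its underside. Leave alone.
- cup: Black open cup, 72 mm in diameter, 100 mm high, standing at the robot's left. Origin: centre of its underside. Leave alone.

How it is judged:
By the outcome, as a careful person would: the job done as asked, in the order asked, and still so for the second after the job is handed in, with the robot touching nothing.
It also fails if it takes over 54 s, if anything falls off the work surface, if the arm or the gripper's body presses on something with over 40 N, if the wrist force passes 120 N, or if a joint passes its speed limit or range.

## Working session

There is one attempt and no reset: what is moved stays moved. The work goes in short steps, Python scripts to look and compute and a shell command to move; the robot and the scene stay as the last step left them, time stands still between calls to the robot, and variables do not carry over. Pictures are saved under pics/ and viewed, about 8 in all and at most 12, crops included, and the job is handed in when it is done.

```bash
mkdir -p pics
python3 - <<'E'
from station import *
import cv2,numpy as np
s=read_state();print({k:np.round(v,3).tolist() for k,v in s.items()})
for n in("scene","top"):
    c=read_camera(n);cv2.imwrite(f"pics/{n}0.png",c["pixels"][:,:,::-1]);print(n,c["K"].round(1).tolist(),c["view"].round(3).tolist())
E
```

```text
{'time_s': 0.0, 'q': [-1.387, 0.246, 1.559, -0.0, 1.339, -0.174], 'dq': [0.003, 0.0, 0.0, 0.002, 0.001, 0.0], 'joint_torque': [-0.001, -42.951, -32.613, -0.0, 0.005, 0.0], 'position': [0.228, -0.608, 0.23], 'eef_rot': [-3.09, -0.559, 0.0], 'wrist_force': [0.013, 0.135, 0.345], 'torque': [-0.031, -0.016, 0.004], 'opening': 1.001}
scene [[416.0, 0.0, 278.9], [0.0, 416.0, 210.5], [0.0, 0.0, 1.0]] [[0.459, 0.888, 0.016, -0.244], [0.549, -0.269, -0.791, -0.245], [-0.699, 0.372, -0.611, 1.648], [0.0, 0.0, 0.0, 1.0]]
top [[538.3, 0.0, 272.9], [0.0, 538.3, 210.3], [0.0, 0.0, 1.0]] [[-0.017, -1.0, 0.001, -0.044], [-0.982, 0.016, -0.187, 0.56], [0.187, -0.004, -0.982, 1.564], [0.0, 0.0, 0.0, 1.0]]
```

View pics/scene0.png

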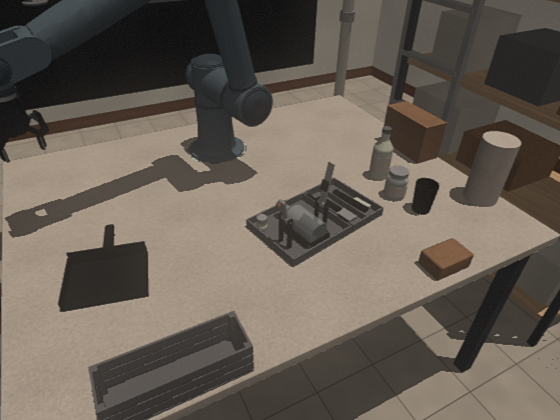

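View pics/top0.png

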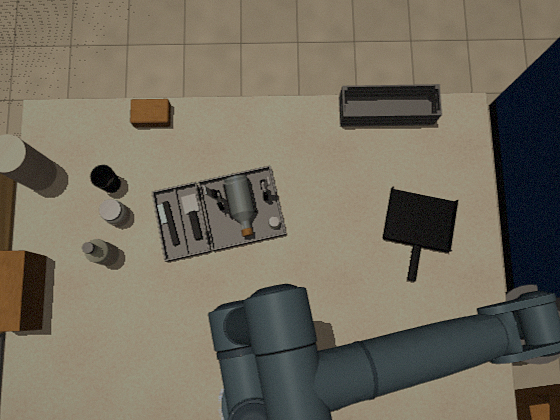

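The scene view shows the caddy at about (315,220). In the top view its rim corners are near (153,192), (270,167), (286,235) and (167,261), with the tool tray to the left (+y) and the cork towards the robot. Next I'll fit the corners and take an enlarged crop.

```bash
cat > h.py <<'E'
import numpy as np
def ray(c,u,v):
    K,V=c["K"],c["view"];R=V[:3,:3];o=-R.T@V[:3,3]
    return o,R.T@np.linalg.solve(K,[u,v,1])
def onz(c,u,v,z):
    o,d=ray(c,u,v);return o+d*(z-o[2])/d[2]
def proj(c,P):
    P=np.atleast_2d(P);q=P@c["view"][:3,:3].T+c["view"][:3,3];q=q@c["K"].T;return q[:,:2]/q[:,2:]
E
python3 - <<'E'
from station import *
from h import *
import cv2
c=read_camera("top");im=c["pixels"][:,:,::-1].copy()
q=[(153,192),(270,167),(286,235),(167,261)]
for p in q:print(onz(c,*p,0.03).round(4))
cr=im[155:270,140:300];cr=cv2.resize(cr,None,fx=5,fy=5,interpolation=cv2.INTER_CUBIC);
cv2.imwrite("pics/topc.png",np.clip(cr*1.6,0,255).astype(np.uint8))
c=read_camera("scene");im=c["pixels"][:,:,::-1]
cr=cv2.resize(im[150:265,240:390],None,fx=5.2,fy=5.2,interpolation=cv2.INTER_CUBIC);
cv2.imwrite("pics/scc.png",np.clip(cr*1.6,0,255).astype(np.uint8))
E
```

```text
[0.6272 0.3128 0.03  ]
[ 0.7006 -0.0471  0.03  ]
[ 0.4874 -0.0921  0.03  ]
[0.4148 0.2657 0.03  ]
```

View pics/topc.png

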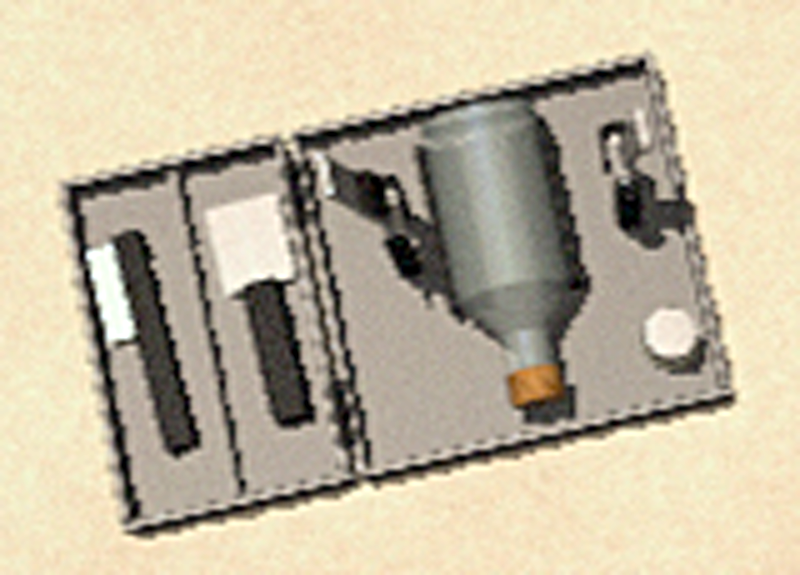

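View pics/scc.png

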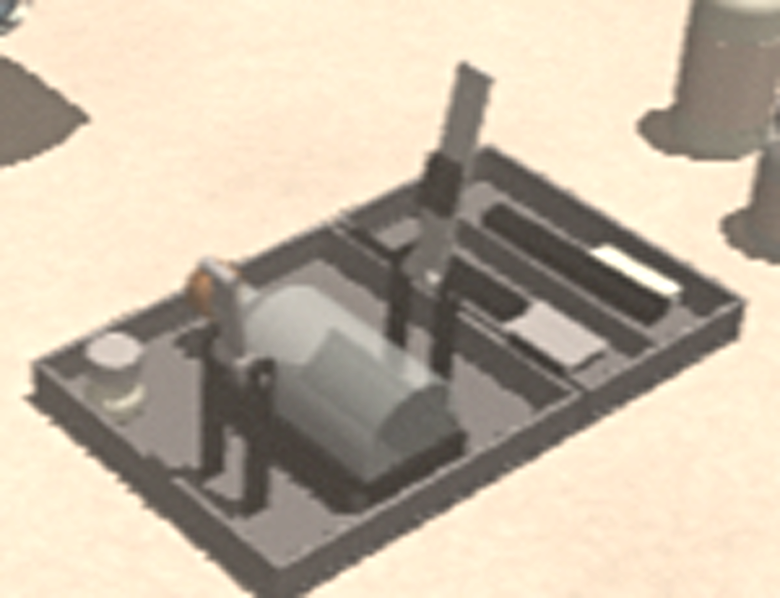

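The crops confirm the corners. The strap (tip at scene pixel about (331,164)) leans outward to +y, and the lever (tip about (280,201)) leans to -y. The tin stands on the cork side. Next come the pose, the joint angles and the offset from the tool.

```bash
cat >> h.py <<'E'
W=np.array([(.6272,.3128),(.7006,-.0471),(.4874,-.0921),(.4148,.2657)])
C=np.array([(80,260),(80,-115),(-140,-115),(-140,260)])/1e3
z=lambda a:a[:,0]+1j*a[:,1]
w,cc=z(W),z(C);m=((w-w.mean())*(cc-cc.mean()).conj()).sum();yaw=np.angle(m)
t=w.mean()-cc.mean()*np.exp(1j*yaw)
res=abs(cc*np.exp(1j*yaw)+t-w)*1e3
def c2w(p):
    p=np.atleast_2d(p)/1e3;v=(p[:,0]+1j*p[:,1])*np.exp(1j*yaw)+t;return np.c_[v.real,v.imag,p[:,2]]
def w2c(p):
    p=np.atleast_2d(p);v=(p[:,0]+1j*p[:,1]-t)*np.exp(-1j*yaw);return np.c_[v.real,v.imag,p[:,2]]*1e3
def onx0(c,u,v):
    o,d=ray(c,u,v);a=w2c(o)[0];b=w2c(o+d)[0]-a;return a-b*a[0]/b[0]
def tool(s):
    from scipy.spatial.transform import Rotation as R
    M=R.from_rotvec(s["eef_rot"]).as_matrix();return w2c(s["position"])[0].round(1),np.degrees(np.arctan2(M[1,0],M[0,0])-yaw).round(2)
E
python3 - <<'E'
from station import *
from h import *
print(np.degrees(yaw),t,res.round(1))
c=read_camera("scene")
for n,(u,v),h in(("strap",(331.3,163.5),(60,92)),("lever",(280.5,201),(-78,99))):
    p=onx0(c,u,v);a=np.arctan2(p[2]-h[1],(h[0]-p[1])*(1 if n=="strap" else -1));print(n,p.round(1),a.round(2))
print(proj(c,c2w([[0,60,92],[0,-78,99]])).round(1))
print(tool(read_state()),c2w([0,110,175]),c2w([0,-160,130]))
E
```

```text
11.682741483949009 (0.6015592091663202+0.04490169072175662j) [2.9 5.1 4.  6.2]
strap [  0.   91.8 214.5] 1.82
lever [  0.  -89.8 166.6] 1.74
[[319.7 202.9]
 [283.4 219.2]]
(array([-498.5, -564.2,  230.8]), np.float64(8.82)) [[0.57928505 0.15262291 0.175     ]] [[ 0.63395798 -0.11178373  0.13      ]]
```

```bash
python3 -m crank '[{"z":-0.06,"spin":0.147},{"x":0.03,"y":-0.045,"z":-0.01},{"x":0.035,"y":-0.049},{"x":0.035,"y":-0.049},{"x":0.035,"y":-0.049},{"x":0.035,"y":-0.049},{"x":0.035,"y":-0.049},{"x":0.035,"y":-0.049}]' 0
python3 -m crank '[{"x":0.035,"y":-0.049},{"x":0.035,"y":-0.049},{"x":0.035,"y":-0.049},{"x":0.035,"y":-0.049},{"x":0.035,"y":-0.049},{"x":0.035,"y":-0.049},{"x":0.03,"y":-0.049},{}]'
python3 - <<'E'
from station import *
from h import *
import cv2
c=read_camera("wrist");cv2.imwrite("pics/w1.png",c["pixels"][:,:,::-1]);print(c["K"].round(1).tolist(),c["view"].round(3).tolist())
print(tool(read_state()))
E
```

```text
[[325.2, 0.0, 278.6], [0.0, 325.2, 211.5], [0.0, 0.0, 1.0]] [[0.352, -0.936, -0.002, -0.649], [-0.889, -0.335, 0.313, -0.042], [-0.294, -0.109, -0.95, 0.38], [0.0, 0.0, 0.0, 1.0]]
(array([-498.5, -564.3,  230.9]), np.float64(8.82))schema error: expected keys x, y, z, spin
schema error: expected keys x, y, z, spin
```

View pics/w1.png

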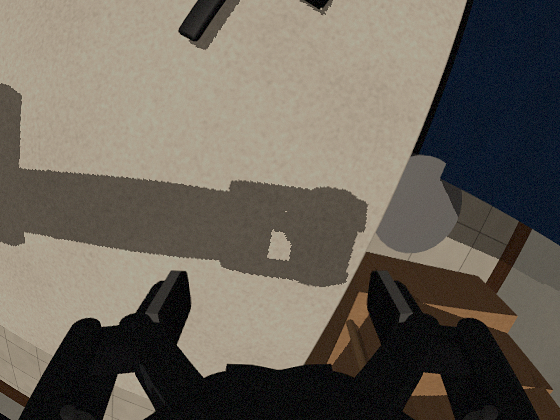

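The robot didn't move: every row needs all four keys. The picture shows only the start surroundings and the open fingers at (170,290) and (390,290). Resending with full rows.

```bash
python3 -m crank '[{"x":0,"y":0,"z":-0.06,"spin":0.147},{"x":0.03,"y":-0.045,"z":-0.01,"spin":0},{"x":0.035,"y":-0.049,"z":0,"spin":0},{"x":0.035,"y":-0.049,"z":0,"spin":0},{"x":0.035,"y":-0.049,"z":0,"spin":0},{"x":0.035,"y":-0.049,"z":0,"spin":0},{"x":0.035,"y":-0.049,"z":0,"spin":0},{"x":0.035,"y":-0.049,"z":0,"spin":0}]' 0
python3 -m crank '[{"x":0.035,"y":-0.049,"z":0,"spin":0},{"x":0.035,"y":-0.049,"z":0,"spin":0},{"x":0.035,"y":-0.049,"z":0,"spin":0},{"x":0.035,"y":-0.049,"z":0,"spin":0},{"x":0.035,"y":-0.049,"z":0,"spin":0},{"x":0.035,"y":-0.049,"z":0,"spin":0},{"x":0.03,"y":-0.049,"z":0,"spin":0},{"x":0,"y":0,"z":0,"spin":0}]'
python3 - <<'E'
from station import *
from h import *
import cv2
c=read_camera("wrist");cv2.imwrite("pics/w2.png",c["pixels"][:,:,::-1]);print(c["view"].round(3).tolist())
print(tool(read_state()))
E
```

```text
time_s: 1.3
position: [0.3944, -0.2264, 0.3015]
eef_rot: [3.125, 0.319, 0.001]
wrist_force: [1.3, -0.8, 0.8]
opening: -0.002
time_s: 2.3
position: [0.5598, 0.1594, 0.3008]
eef_rot: [-3.124, -0.327, 0.001]
wrist_force: [-0.6, -0.5, 1.1]
opening: 0.001
[[0.209, -0.978, -0.001, 0.04], [-0.928, -0.199, 0.314, 0.488], [-0.307, -0.064, -0.949, 0.628], [0.0, 0.0, 0.0, 1.0]]
(array([-18.3, 118.9, 300.8]), np.float64(0.17))
```

View pics/w2.png

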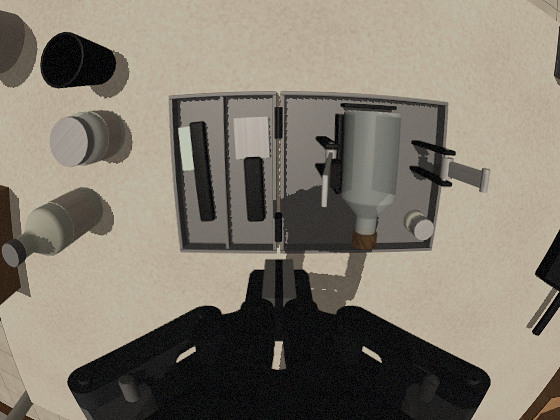

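The wrist view shows the whole caddy: rim corners at about (170,96), (447,101), (433,251) and (181,252), strap edge-on from (331,150) to tip (324,205), lever hinge (447,168) to tip (485,180), jar at (75,138). I'll refit the caddy pose from these corners.

Run:
```python
from station import *
import h; from h import *
c=read_camera("wrist");K,V=c["K"],c["view"];R=V[:3,:3];o=-R.T@V[:3,3]
def fray(u,v):
    d=np.array([(u-K[0,2])/K[0,0],(v-K[1,2])/K[1,1]]);r=np.hypot(*d);return R.T@np.r_[np.sin(r)*d/r,np.cos(r)]
def fp(P):
    q=P@R.T+V[:3,3];th=np.arctan2(np.hypot(q[:,0],q[:,1]),q[:,2]);s=th/np.hypot(q[:,0],q[:,1]);return np.c_[K[0,0]*q[:,0]*s+K[0,2],K[1,1]*q[:,1]*s+K[1,2]]
W=np.array([(o+d*(.03-o[2])/d[2])[:2] for d in map(lambda p:fray(*p),[(170,96),(447,101),(433,251),(181,252)])])
w=z(W);m=((w-w.mean())*(cc-cc.mean()).conj()).sum();ya=np.angle(m);tt=w.mean()-cc.mean()*np.exp(1j*ya)
print(np.degrees(ya),tt,(abs(cc*np.exp(1j*ya)+tt-w)*1e3).round(1))
for a,b in((yaw,t),(ya,tt)):
    h.yaw,h.t=a,b
    print(fp(c2w([[-21,60,102],[21,60,102],[-21,-78,109],[21,-78,109],[0,60,92],[0,-78,99]])).round(0).tolist())
    for n,p,H,s in(("strap",(324,205),(60,92),1),("lever",(485,180),(-78,99),-1)):
        A=w2c(o)[0];B=w2c(o+fray(*p))[0]-A;P=A-B*A[0]/B[0];print(n,P.round(1))
```

```text
12.108240335757314 (0.604797219996873+0.046792997745220596j) [1.8 3.4 2.2 1. ]
[[333.0, 186.0], [335.0, 147.0], [448.0, 190.0], [452.0, 154.0], [332.0, 165.0], [446.0, 170.0]]
strap [  0.   89.7 242.5]
lever [   0.  -105.3  143.8]
[[332.0, 183.0], [334.0, 144.0], [448.0, 186.0], [451.0, 150.0], [331.0, 162.0], [446.0, 167.0]]
strap [  0.   89.9 251.8]
lever [  0.  -91.1 164.3]
```

```bash
cat >> h.py <<'E'
yaw=np.radians(12.05);t=.6045+.0465j
E
python3 -m crank '[{"x":0.022,"y":-0.032,"z":0,"spin":0},{"x":0,"y":0,"z":0.042,"spin":0},{"x":0,"y":0,"z":0.042,"spin":0},{"x":0,"y":0,"z":0.042,"spin":0},{"x":0,"y":0.02,"z":0,"spin":0},{"x":0,"y":0.02,"z":0,"spin":0},{"x":0,"y":0.02,"z":0,"spin":0},{"x":0,"y":0.02,"z":0,"spin":0}]'
python3 - <<'E'
from station import *
from h import *
import cv2
print(tool(read_state()))
c=read_camera("scene");im=c["pixels"][:,:,::-1]
cv2.imwrite("pics/s2.png",cv2.resize(np.clip(im[90:265,220:420]*1.5,0,255).astype(np.uint8),None,fx=3.4,fy=3.4))
E
```

```text
time_s: 3.4
position: [0.5923, 0.1118, 0.1774]
eef_rot: [3.125, 0.318, 0.006]
wrist_force: [-0.0, 1.2, 0.5]
opening: -0.0
(array([  1.7,  66.4, 177.4]), np.float64(-0.42))
```

View pics/s2.png

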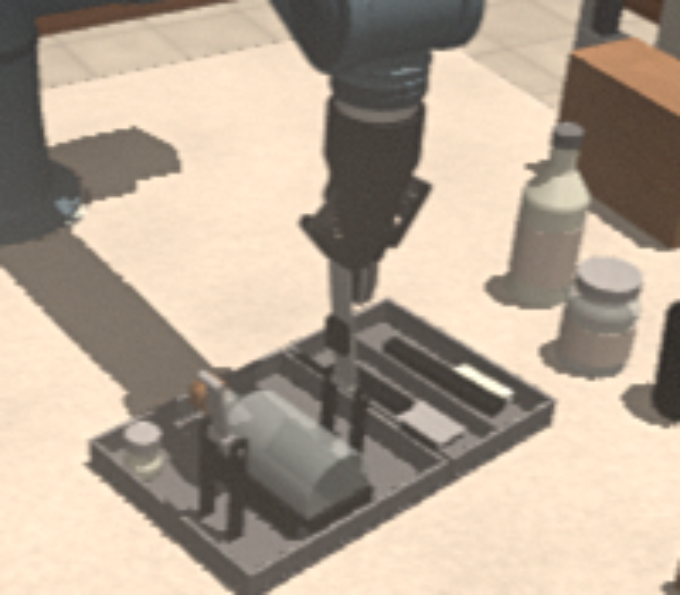

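Finger is on the strap, which is now about upright (tip near crop pixel (340,265)), and nothing else is touched. Closing it along the arc.

```bash
python3 -m crank '[{"x":-0.002,"y":0.014,"z":0,"spin":0},{"x":0,"y":0.024,"z":0.011,"spin":0},{"x":0,"y":0.02,"z":0.017,"spin":0},{"x":0,"y":0.013,"z":0.022,"spin":0},{"x":0,"y":0.005,"z":0.016,"spin":0},{"x":0,"y":0.002,"z":0.014,"spin":0},{"x":0,"y":0,"z":0.004,"spin":0},{"x":0,"y":0,"z":0.002,"spin":0}]'
python3 - <<'E'
from station import *
from h import *
import cv2
s=read_state();print(tool(s),s["wrist_force"])
E
```

```text
time_s: 4.45
position: [0.6048, 0.0366, 0.0932]
eef_rot: [3.124, 0.322, -0.005]
wrist_force: [-17.0, -2.2, 34.0]
opening: 0.002
(array([-1.8, -9.7, 93.2]), np.float64(-0.28)) [-16.97304219  -2.16248713  33.97739628]
```

```bash
python3 -m crank '[{"x":0,"y":0,"z":-0.03,"spin":0},{"x":0,"y":0,"z":-0.05,"spin":0},{"x":0,"y":0,"z":-0.06,"spin":0},{"x":0,"y":0.05,"z":-0.01,"spin":0},{"x":0,"y":0.055,"z":0,"spin":0},{"x":0,"y":0.055,"z":0,"spin":0},{"x":0,"y":0,"z":0,"spin":0},{"x":0,"y":0,"z":0,"spin":0}]'
python3 - <<'E'
from station import *
from h import *
import cv2
s=read_state();print(tool(s),s["wrist_force"])
c=read_camera("wrist");a=c["pixels"][:,:,::-1]
c=read_camera("scene");im=c["pixels"][:,:,::-1]
b=cv2.resize(im[130:265,220:400],None,fx=3.11,fy=3.11)[:420]
a=a[:,:280+40];b=b[:,:470];a=cv2.resize(a,(320,420));b=cv2.resize(b,(470,420))
cv2.imwrite("pics/s3.png",np.clip(np.hstack([a,b])*1.5,0,255).astype(np.uint8))
E
```

```text
time_s: 5.45
position: [0.6368, -0.1191, 0.2384]
eef_rot: [-3.124, -0.32, 0.002]
wrist_force: [-0.1, 0.2, 0.1]
opening: -0.0
(array([  -3. , -168.7,  238.4]), np.float64(-0.35)) [-0.06572376  0.22531756  0.12770157]
```

View pics/s3.png

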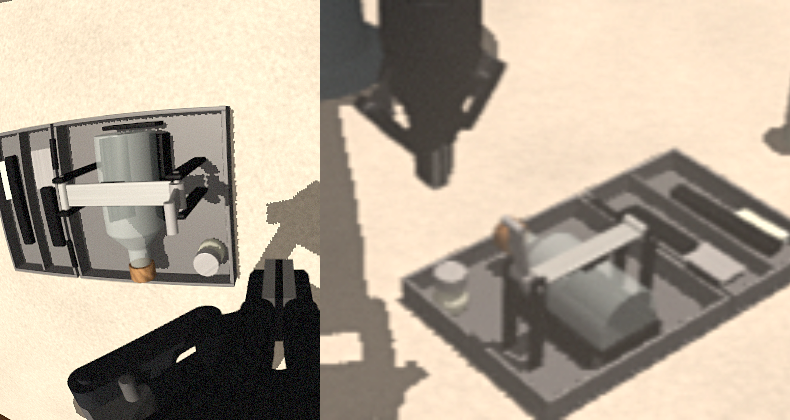

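The strap lies level across the bottle between the lever posts (wrist, left half: (60,190) to (180,190)), the lever still stands, and the tin and bottle are in place. Now the lever.

```bash
python3 -m crank '[{"x":0.003,"y":0,"z":0.044,"spin":0},{"x":0,"y":0,"z":0.044,"spin":0},{"x":0,"y":-0.022,"z":0,"spin":0},{"x":0,"y":-0.022,"z":0,"spin":0},{"x":0,"y":-0.022,"z":0,"spin":0},{"x":0,"y":-0.021,"z":0,"spin":0},{"x":0,"y":0,"z":0,"spin":0},{"x":0,"y":0,"z":0,"spin":0}]'
python3 - <<'E'
from station import *
from h import *
print(tool(read_state()))
E
```

```text
time_s: 6.55
position: [0.6222, -0.0338, 0.1511]
eef_rot: [-3.125, -0.32, 0.001]
wrist_force: [0.5, -0.0, -0.2]
opening: 0.003
(array([  0.5, -82.2, 151.1]), np.float64(-0.36))
```

```bash
python3 -m crank '[{"x":0,"y":-0.017,"z":0.002,"spin":0},{"x":0,"y":-0.014,"z":0.011,"spin":0},{"x":0,"y":-0.01,"z":0.013,"spin":0},{"x":0,"y":-0.003,"z":0.011,"spin":0},{"x":0,"y":-0.002,"z":0.01,"spin":0},{"x":0,"y":0,"z":0.002,"spin":0},{"x":0,"y":0,"z":0.001,"spin":0},{"x":0,"y":0,"z":0,"spin":0}]'
python3 - <<'E'
from station import *
from h import *
print(tool(read_state()))
E
```

```text
time_s: 7.55
position: [0.6128, 0.0118, 0.1019]
eef_rot: [-3.123, -0.319, 0.003]
wrist_force: [-4.5, 4.9, 9.4]
opening: -0.002
(array([  0.8, -35.6, 101.9]), np.float64(-0.39))
```

At 101.9 mm with only 9 N, I'll press a little more to be sure, then withdraw up and aside.

```bash
python3 -m crank '[{"x":0,"y":0,"z":0.001,"spin":0},{"x":0,"y":0,"z":0.001,"spin":0},{"x":0,"y":0,"z":0,"spin":0},{"x":0,"y":0,"z":0,"spin":0},{"x":0,"y":0,"z":0,"spin":0},{"x":0,"y":0,"z":0,"spin":0},{"x":0,"y":0,"z":0,"spin":0},{"x":0,"y":0,"z":0,"spin":0}]'
python3 -m crank '[{"x":0,"y":0,"z":-0.02,"spin":0},{"x":0,"y":0,"z":-0.04,"spin":0},{"x":0,"y":0,"z":-0.05,"spin":0},{"x":0,"y":0.03,"z":-0.03,"spin":0},{"x":0,"y":0.055,"z":0,"spin":0},{"x":0,"y":0.055,"z":0,"spin":0},{"x":0,"y":0,"z":0,"spin":0},{"x":0,"y":0,"z":0,"spin":0}]'
python3 - <<'E'
from station import *
from h import *
import cv2
s=read_state();print(tool(s),s["wrist_force"])
c=read_camera("wrist");a=c["pixels"][:,:,::-1]
c=read_camera("scene");im=c["pixels"][:,:,::-1];print(proj(c,c2w([[0,-8,99],[0,-78,99],[0,60,92]])).round(1))
b=cv2.resize(im[170:265,240:390],None,fx=4.42,fy=4.42,interpolation=2)[:420]
a=a[80:300,0:320];a=cv2.resize(a,(305,210));a=np.vstack([a,a*0]);b=cv2.resize(b,(490,310));b=np.vstack([b,np.zeros((110,490,3),np.uint8)])
cv2.imwrite("pics/s4.png",np.clip(np.hstack([a,b])*1.5,0,255).astype(np.uint8))
E
```

```text
time_s: 8.55
position: [0.6129, 0.0119, 0.1017]
eef_rot: [-3.123, -0.319, 0.003]
wrist_force: [-10.0, 4.9, 19.7]
opening: -0.0
time_s: 9.55
position: [0.641, -0.126, 0.2385]
eef_rot: [-3.125, -0.319, 0.002]
wrist_force: [0.1, 0.3, 0.2]
opening: -0.0
(array([  -0.3, -176.4,  238.5]), np.float64(-0.41)) [0.11841455 0.26324471 0.24521428]
[[303.4 210.1]
 [284.5 219.8]
 [320.6 203.3]]
```

View pics/s4.png

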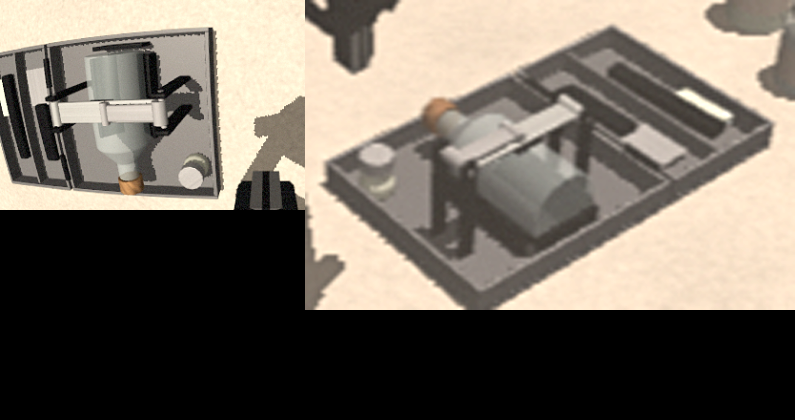

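Both lie level: the lever is over the strap (from (445,160) to about (520,130) in the right-hand crop), and bottle, tin, brush and scraper are in place. In the last press the force rose from 9 to 20 N for only 0.2 mm, so the lever was at its stop.

```bash
python3 -c "
from station import *
sign_off()"
```

```text
the job is handed in; nothing more can be done
```

The bottle is clamped: with the gripper shut, I pushed the strap down over it until it was fully closed, then pushed the cam lever over and down on top of it. I handed the job in with the arm withdrawn and touching nothing. The robot's clock read about 10 s of the 54 s allowed.

- **Strap:** the fingertips ended 93 mm above the shelf (nominal closed top face 94 mm), with 34 N up and 17 N sideways at the wrist. A picture showed the strap lying level before I started on the lever.
- **Lever:** the fingertips ended at 101.7 mm (nominal 102 mm). In the last press the force rose from 9 to 20 N for only 0.2 mm of travel, so it was at its stop.
- **Other things:** the last pictures show the bottle, tin, brush and scraper where they were. I did not measure for small shifts, and those pictures don't show the dustpan.

**Didn't go as planned:**
- My first caddy pose, from the top camera, was off by about 4 mm. I corrected it from the wrist camera before pushing anything.
- The first move commands were refused over their format, and the arm did not move.

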